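Fit the skid tube to a drone's landing gear

ROBOT

A 7-joint arm with a two-finger parallel gripper is mounted at the origin on the work surface. World frame = base frame: x ahead of the robot, y to its left, z up, the work surface at z = 0. Lengths are in mm, angles in rad, forces in N, time in s.
With the tool pointing down it reaches from about 400 to 750 mm from the base axis. Payload 19.5 kg.
Tool frame: the origin (TCP) lies on the mounting face of the last link; the fingertips stand 173 mm ahead of it and the grasp point (between the pads) lies 155 mm ahead of it (ctrl.tip_reach is the distance from the TCP to the fingertips, in mm); x points along the fingers, y is the direction in which the jaws open and shut, and the axes are right-handed (so a half turn about x gives the same grasp; the last joint's range is limited). The gripper opens to 85 mm and grips with 20 to 120 N. Pads are 22 mm wide; open, the fingers measure 114 mm over their backs; the gripper's body (76 mm by 85 mm) begins 54 mm behind the grasp point. The pads swing forward as they close: fully open they stand 13 mm farther back than shut.
Start: joints at [-1.322, 0.707, -0.028, 1.485, 0.022, 0.951, -0.075], TCP at [164.857, 550.852, 404.668] pointing down, gripper open.
Joint ranges: [-2.71, 2.71], [-0.32, 2.16], [-1.57, 1.52], [0, 2.45], [-1.46, 4.6], [0, 2.02], [-2.83, 2.83]. Speed limits (rad/s): [1.89, 1.89, 2.57, 2.57, 3.01, 3.01, 3.01].

INTERFACE

Orientations are given as a unit quaternion [x, y, z, w].
In Python, from station import ctrl gives the robot as it stands. The module is installed in compiled form; this text tells all that it offers.
- The arm moves only by the tool jog_arm, never from a script. Its argument "commands" is a list that holds one entry, the list of rows, each a list of 5 numbers: the shift along the tool's x, y, z in cm, then the turn about the tool's x in rad, then the closure, from -1 (fully open) to 1 (shut), so that 0 is half open. A call has 1 to 20 rows; each row is the pose to reach, as a shift and turn from the pose commanded when the call began, along the tool's axes at that moment; what a row does not reach only later rows make up. A row lasts 1/12 s, in which the tool goes at most 41.7 mm and 7.16 degrees, less where a joint would pass 70% of its speed; a pose out of reach is approached as far as the arm can. A call with a gripper value outside its range is refused whole. The fingers move at their own pace and stop on an object; "squeeze" is the grip in N (left out, the last holds). Time passes only in rows, so rows that repeat a pose let the fingers close. It gives the time, the measured TCP pose, the force and the opening at its end, in the units of the state.
- ctrl.observe(): the state, without advancing time (a new reading comes with each control period).
- ctrl.camera(name): name is "scene" or "top" or "wrist"; returns a dict with "image" (420x560x3 uint8, blue, green, red), "fx", "fy", "cx", "cy" (pixels), "extrinsics" (4x4, takes a point from world to camera coordinates); the wrist camera has in their place "hand_eye" (4x4, takes a point from camera to tool coordinates, whose origin is the TCP and whose axes are the tool frame's). Camera axes: x right, y up, looking along -z (the intrinsics and any distortion apply to the point x, -y, -z); pixel columns grow to the right and rows downward; lengths in mm; the calibration is good to about 2 mm. A picture is of the moment at which its call begins: read the wrist's pose just before it. There is no depth.
- ctrl.job_done(): hands the job in, once; it reports no verdict.
The state is a dict: "t": time; "joint_pos": joint angles; "qvel": joint speeds; "effort": joint torques, N m; "position": TCP position; "eef_rot": TCP orientation; "wrist_force": force on the tool from outside, world axes, zero at the start; "moment": the same for the moment, N m; "opening": opening from 0.0 (shut) to 1.0 (fully open).
Only numpy, scipy, OpenCV 4.12 (cv2) and the standard library are available. Lean on these libraries where they do the work, as an engineer would, in place of code of your own. Each camera call takes 0.05 s, during which the arm holds its last target. There are 200 camera calls.

TASK

The drone's landing gear has fallen over on the red mat: set it back upright on its flat belly plate with the tube sleeves uppermost, letting it down gently and not dropping it over. Then slide the loose skid tube through both empty sleeves, one after the other, until it sticks out equally at the two ends like the skid already fitted on the other side. Finish with the tube still gripped in the fingers, held still in that place so that I can tighten the clamp screws, and leave the other things on the bench alone.

Things in the scene. Friction and masses are not known exactly. Their poses are not given: they have to be found in the camera images.
- gear: Drone landing gear, loose, 0.5-0.7 kg: flat black belly plate 90 (x) x 160 (y) x 4 mm, four splayed 16 mm legs, sleeves on their ends. Origin: centre of the plate's outer face, which rests on the mat (z = 0.003) when upright. z axis: from plate to sleeves, up when upright; y axis: along the skids. Starts lying on its empty-sleeve (-x) side, z axis towards the robot, 20 deg above level.
- plate_edge (a point): Middle of the plate's edge at gear x = -45, y = 0, z = 0 mm (same axes as gear). Toppled, the gear rests on this edge and the two empty sleeves. To right it, swing the fitted skid over, away from the robot, about this edge through about 70 deg: the round skid can turn between the fingers. About a third of the way it passes its balance point and would fall on to its plate if not held.
- skid_mid (a point): Middle of the skid already fitted, on its axis: gear x = +75, y = 0, z = 130 mm (same axes as gear). A 16 mm round bar, 264 mm long, along gear y, fixed in its two sleeves, bare for 48 mm either side of this point. Uppermost at the start, about 160 mm above the bench; 133 mm when the gear is upright.
- sleeve_mid (a point): Point on the common axis (y) of the two empty sleeves, half-way between them: gear x = -75, y = 0, z = 130 mm (same axes as gear). Each sleeve is 24 mm long, from 48 to 72 mm either side of this point, 26 to 30 mm outside, bore 18.5 mm clear through, mouths flared about 2 mm. Clamp lugs reach 21 mm above the axis; above them all is free.
- tube: The loose skid tube: straight black round tube, 16 mm diameter, 264 mm long, both ends alike, tapered over the last 4 mm; about 50 g. Origin at its centre, x axis along it. It starts lying on the grey bench on the robot's right of the mat. Fitted, its centre is at sleeve_mid and 60 mm stick out beyond each sleeve.
- meter: Bystander: yellow multimeter lying flat, 185 x 85 x 40 mm, on the robot's left of the mat. Origin under its centre.
- spray: Bystander: upright white spray can with a blue band, 52 mm diameter, 160 mm tall, on the robot's left of the mat. Origin under its centre.
- tape: Bystander: roll of cream tape lying flat, 96 mm diameter, 25 mm high, on the bench far to the robot's right. Origin under its centre.
- driver: Bystander: screwdriver with an orange handle, 170 mm long, lying along y at the far edge of the mat. Origin under its middle.

How it is judged:
By the outcome, as a careful person would: the job done as asked, in the order asked, and still so for the second after the job is handed in, while the arm keeps its last pose, push and grip.
It also fails if it takes over 72 s, if anything falls off the work surface, if the arm or the gripper's body presses on something with over 40 N, if the wrist force passes 120 N, or if a joint passes its speed limit or range.

## Working session

There is one attempt and no reset: what is moved stays moved. The work goes in short steps, Python scripts to look and compute and a tool call to move; the robot and the scene stay as the last step left them, time stands still between calls to the robot, and variables do not carry over. Pictures are saved under pics/ and viewed, about 8 in all and at most 12, crops included, and the job is handed in when it is done.

Besides the shell and the picture viewer there is one more tool, called after "Call:" as name([rows], argument=value, ...), one row to a line, values as JSON. jog_arm: Moves the arm, as the interface text tells. Its arguments: {"type":"object","properties":{"commands":{"type":"array","items":{"type":"array","items":{"type":"array","items":{"type":"number"}}}},"squeeze":{"type":"number"}},"required":["commands"]}

```bash
mkdir -p pics
cat > h.py <<'E'
import numpy as np, cv2
from scipy.spatial.transform import Rotation as R
from station import ctrl
def T():
    s=ctrl.observe(); M=np.eye(4); M[:3,:3]=R.from_quat(s['eef_rot']).as_matrix(); M[:3,3]=s['position']; return M
def cam(n):
    W=T(); c=ctrl.camera(n)
    c2w = W@np.array(c['hand_eye']) if n=='wrist' else np.linalg.inv(np.array(c['extrinsics']))
    return c['image'],c,c2w
def ray(c,c2w,u,v):
    d=np.array([(u-c['cx'])/c['fx'],-(v-c['cy'])/c['fy'],-1.]); return c2w[:3,3],c2w[:3,:3]@d
def onz(c,c2w,u,v,z):
    o,d=ray(c,c2w,u,v); return o+d*(z-o[2])/d[2]
def proj(c,c2w,p):
    q=np.linalg.inv(c2w)@np.append(p,1); return np.array([c['cx']-c['fx']*q[0]/q[2], c['cy']+c['fy']*q[1]/q[2]])
E
python3 - <<'E'
from h import *
import pickle
s=ctrl.observe(); print({k:np.round(v,3) for k,v in s.items()}); print(T().round(3))
for n in('top','scene'):
    i,c,w=cam(n); cv2.imwrite(f'pics/{n}0.png',i); print(n,{k:v for k,v in c.items() if k not in('image','extrinsics')},w.round(2).tolist())
    pickle.dump((c,w),open(n+'.pkl','wb'))
E
```

```text
{'t': np.float64(0.0), 'joint_pos': array([-1.322,  0.707, -0.028,  1.485,  0.022,  0.951, -0.076]), 'qvel': array([ 0.   ,  0.001, -0.001,  0.001,  0.001, -0.001,  0.   ]), 'effort': array([-0.0000e+00, -8.8323e+01,  1.2350e+00, -2.3616e+01,  1.7000e-02,
        7.0000e-03, -0.0000e+00]), 'position': array([164.823, 550.786, 404.224]), 'eef_rot': array([ 0.102,  0.7  , -0.103,  0.7  ]), 'wrist_force': array([0.228, 0.338, 0.371]), 'moment': array([-0.062,  0.024, -0.006]), 'opening': np.float64(1.001)}
[[-0.00000e+00  2.87000e-01  9.58000e-01  1.64823e+02]
 [-1.00000e-03  9.58000e-01 -2.87000e-01  5.50786e+02]
 [-1.00000e+00 -1.00000e-03  0.00000e+00  4.04224e+02]
 [ 0.00000e+00  0.00000e+00  0.00000e+00  1.00000e+00]]
top {'fx': 398.3015072019482, 'fy': 398.3015072019482, 'cx': 277.4002183539859, 'cy': 207.7990098795578} [[-0.02, 0.98, -0.18, 386.26], [-1.0, -0.03, -0.02, -7.74], [-0.02, 0.18, 0.98, 1084.95], [0.0, 0.0, 0.0, 1.0]]
scene {'fx': 447.9891338167703, 'fy': 447.9891338167703, 'cx': 279.43338939262804, 'cy': 199.07524718338595} [[-0.67, -0.52, 0.53, 1228.72], [0.74, -0.45, 0.5, 631.67], [-0.02, 0.73, 0.69, 1002.39], [0.0, 0.0, 0.0, 1.0]]
```

View pics/top0.png

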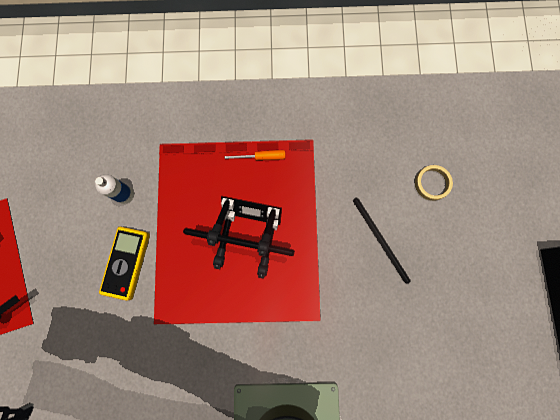

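View pics/scene0.png

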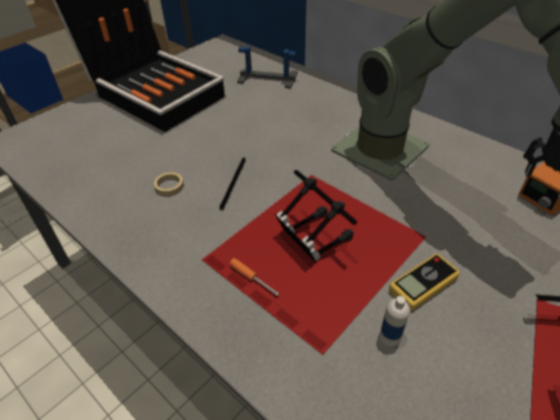

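The top view shows the gear toppled on the mat, with skid ends at about (185,231) and (293,253). The loose tube runs from (356,200) to (408,282). Next I'll convert these to world positions and enlarge them.

Run:
```python
from h import *
import pickle
c,w=pickle.load(open('top.pkl','rb'))
def seg(a,b,z):
    A=onz(c,w,*a,z);B=onz(c,w,*b,z);d=B-A
    print(A.round(),B.round(),'mid',((A+B)/2).round(1),'len',np.linalg.norm(d).round(1),'ang deg',np.degrees(np.arctan2(d[1],d[0])).round(1));return (A+B)/2,d/np.linalg.norm(d)
m,d=seg((293.5,253),(184.5,231.5),160); 
n=np.array([d[1],-d[0],0])
print('edge',m+81*n,'sleeve upright',m+51*n,'skid upright',m+201*n)
for k,p in dict(edge=m+81*n-[0,0,157],skid=m).items(): print(k,proj(c,w,p))
seg((408,282),(356,200),8)
i=cv2.imread('pics/top0.png')
cv2.imwrite('pics/c1.png',np.hstack([cv2.resize(i[190:290,170:310],None,fx=3.5,fy=3.5,interpolation=2),cv2.resize(i[190:290,345:425],None,fx=3.5,fy=3.5,interpolation=2)]))
```

```text
[451. -28. 160.] [508. 226. 160.] mid [479.4  98.8 160. ] len 260.3 ang deg 77.5
edge [558.47717468  81.1821036  160.        ] sleeve upright [529.19133935  87.68901139 160.        ] skid upright [675.62051599  55.1544724  160.        ]
edge [251.39128452 218.89654515]
skid [238.58389404 242.16792405]
[ 378. -332.    8.] [ 603. -208.    8.] mid [ 490.5 -269.7    8. ] len 256.4 ang deg 28.9
```

View pics/c1.png

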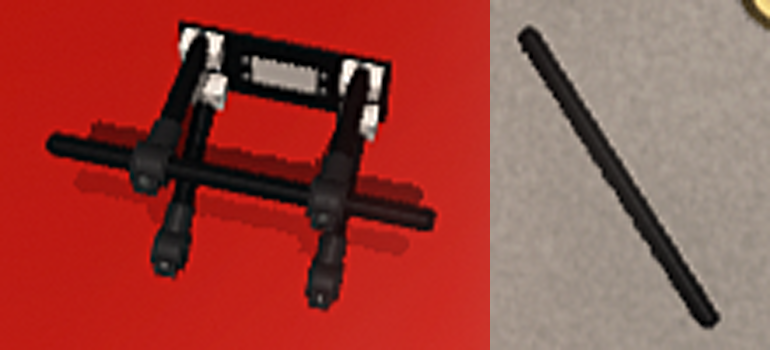

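The enlarged crop agrees: the skid's middle is at about (239,242), and the tube ends match. I'll go above the skid and turn the jaws across it.

Call:
jog_arm([
  [[1.0,-34.3,43.1,1.497,-1],[1.0,-34.3,43.1,1.497,-1],[1.0,-34.3,43.1,1.497,-1],[1.0,-34.3,43.1,1.497,-1],[1.0,-34.3,43.1,1.497,-1],[1.0,-34.3,43.1,1.497,-1],[1.0,-34.3,43.1,1.497,-1],[1.0,-34.3,43.1,1.497,-1],[1.0,-34.3,43.1,1.497,-1],[1.0,-34.3,43.1,1.497,-1],[1.0,-34.3,43.1,1.497,-1],[1.0,-34.3,43.1,1.497,-1],[1.0,-34.3,43.1,1.497,-1],[1.0,-34.3,43.1,1.497,-1],[1.0,-34.3,43.1,1.497,-1],[1.0,-34.3,43.1,1.497,-1],[1.0,-34.3,43.1,1.497,-1],[1.0,-34.3,43.1,1.497,-1]],
], squeeze=20)

```text
t: 1.6
position: [479.0, 99.6, 394.7]
eef_rot: [-0.551, -0.444, 0.551, -0.443]
wrist_force: [-0.4, 0.5, 0.6]
opening: 1.002
```

Run:
```python
from h import *
import pickle
i,c,w=cam('wrist'); cv2.imwrite('pics/w1.png',i); pickle.dump((c,w),open('w1.pkl','wb'))
print(T().round(3)); print(ctrl.observe()['joint_pos'].round(2), w.round(2).tolist())
m=np.array([479.4,98.8,160]);d=np.array([.2164,.9763,0])
for k in(-132,-48,0,48,132): print(k,proj(c,w,m+k*d).round(1))
```

```text
[[-0.00000e+00  9.77000e-01 -2.14000e-01  4.79035e+02]
 [ 0.00000e+00 -2.14000e-01 -9.77000e-01  9.95500e+01]
 [-1.00000e+00 -0.00000e+00 -0.00000e+00  3.94724e+02]
 [ 0.00000e+00  0.00000e+00  0.00000e+00  1.00000e+00]]
[-0.45  0.62  0.31  1.81 -0.26  0.76 -0.21] [[0.98, 0.2, 0.06, 493.85], [-0.21, 0.94, 0.28, 169.24], [-0.0, -0.28, 0.96, 365.44], [0.0, 0.0, 0.0, 1.0]]
-132 [277.9 396.1]
-48 [278.4 296.4]
0 [278.7 229.7]
48 [279.  154.1]
132 [279.8  -5.5]
```

View pics/w1.png

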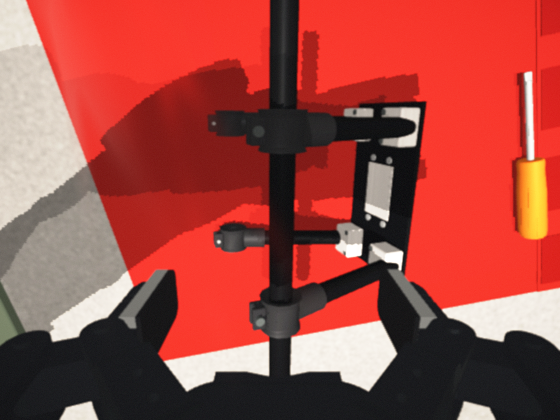

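The wrist view shows the skid vertical at u≈282 (predicted 279), with the inner sleeve faces at rows ~152 and ~290. So the skid's middle is about 3 mm further forward and 2 mm to the left. I'll descend and grip lightly.

Call:
jog_arm([
  [[3,0.3,-0.2,0,-1],[6,0.3,-0.2,0,-1],[8,0.3,-0.2,0,-1],[8,0.3,-0.2,0,0],[8,0.3,-0.2,0,0.3],[8,0.3,-0.2,0,0.4],[8,0.3,-0.2,0,1],[8,0.3,-0.2,0,1],[8,0.3,-0.2,0,1],[8,0.3,-0.2,0,1],[8,0.3,-0.2,0,1]],
], squeeze=20)

```text
t: 2.57
position: [482.5, 100.1, 315.2]
eef_rot: [0.551, 0.443, -0.551, 0.443]
wrist_force: [-5.0, 0.8, 8.3]
opening: 0.18
```

Run:
```python
from h import *
print(T().round(3)[:3,3]); s=ctrl.observe(); print(s['opening'],s['wrist_force'],s['joint_pos'].round(2))
a0=np.arctan2(157.4,-81.1)
r=np.hypot(157.4,81.1)
# arc shifts (tool x = down, tool y = forward), in cm, from start
for th in range(0,71,2):
    a=a0-np.radians(th); print(th,[round((157.4-r*np.sin(a))/10,2),round((r*np.cos(a)+81.1)/10,2)],end=' ')
```

```text
[482.541 100.142 315.189]
0.1798713093180497 [-5.00971837  0.84558844  8.34100264] [-0.4   0.75  0.24  1.89 -0.32  0.54 -0.16]
0 [np.float64(0.0), np.float64(0.0)] 2 [np.float64(-0.27), np.float64(0.55)] 4 [np.float64(-0.53), np.float64(1.12)] 6 [np.float64(-0.76), np.float64(1.69)] 8 [np.float64(-0.98), np.float64(2.27)] 10 [np.float64(-1.17), np.float64(2.86)] 12 [np.float64(-1.34), np.float64(3.45)] 14 [np.float64(-1.49), np.float64(4.05)] 16 [np.float64(-1.63), np.float64(4.65)] 18 [np.float64(-1.74), np.float64(5.26)] 20 [np.float64(-1.82), np.float64(5.87)] 22 [np.float64(-1.89), np.float64(6.49)] 24 [np.float64(-1.94), np.float64(7.1)] 26 [np.float64(-1.96), np.float64(7.72)] 28 [np.float64(-1.97), np.float64(8.34)] 30 [np.float64(-1.95), np.float64(8.96)] 32 [np.float64(-1.91), np.float64(9.57)] 34 [np.float64(-1.84), np.float64(10.19)] 36 [np.float64(-1.76), np.float64(10.8)] 38 [np.float64(-1.66), np.float64(11.41)] 40 [np.float64(-1.53), np.float64(12.01)] 42 [np.float64(-1.38), np.float64(12.62)] 44 [np.float64(-1.22), np.float64(13.21)] 46 [np.float64(-1.03), np.float64(13.8)] 48 [np.float64(-0.82), np.float64(14.38)] 50 [np.float64(-0.59), np.float64(14.95)] 52 [np.float64(-0.34), np.float64(15.52)] 54 [np.float64(-0.07), np.float64(16.08)] 56 [np.float64(0.21), np.float64(16.62)] 58 [np.float64(0.52), np.float64(17.16)] 60 [np.float64(0.85), np.float64(17.69)] 62 [np.float64(1.19), np.float64(18.2)] 64 [np.float64(1.55), np.float64(18.7)] 66 [np.float64(1.93), np.float64(19.19)] 68 [np.float64(2.32), np.float64(19.67)] 70 [np.float64(2.74), np.float64(20.13)]
```

Call:
jog_arm([
  [[-0.13,0.27,0,0,1],[-0.27,0.55,0,0,1],[-0.4,0.83,0,0,1],[-0.53,1.12,0,0,1],[-0.76,1.69,0,0,1],[-0.98,2.27,0,0,1],[-1.17,2.86,0,0,1],[-1.34,3.45,0,0,1],[-1.49,4.05,0,0,1],[-1.63,4.65,0,0,1],[-1.74,5.26,0,0,1],[-1.82,5.87,0,0,1],[-1.82,5.87,0,0,1]],
])

```text
t: 3.65
position: [541.1, 86.9, 333.0]
eef_rot: [0.551, 0.442, -0.551, 0.443]
wrist_force: [-1.2, 0.0, 5.7]
opening: 0.178
```

Run:
```python
from h import *
print(T().round(3)[:3,3]); s=ctrl.observe(); print(s['opening'],s['wrist_force'],s['moment'],s['joint_pos'].round(2))
i,c,w=cam('wrist');j,c,w=cam('scene')
cv2.imwrite('pics/a2.png',np.hstack([cv2.resize(i,(400,300)),cv2.resize(j[140:290,220:420],(400,300))]))
```

```text
[541.1    86.938 332.988]
0.17843662445459094 [-1.20028378  0.04608843  5.70334548] [ 0.08176711  0.47684947 -0.10769923] [-0.36  0.78  0.27  1.68 -0.29  0.72 -0.16]
```

View pics/a2.png

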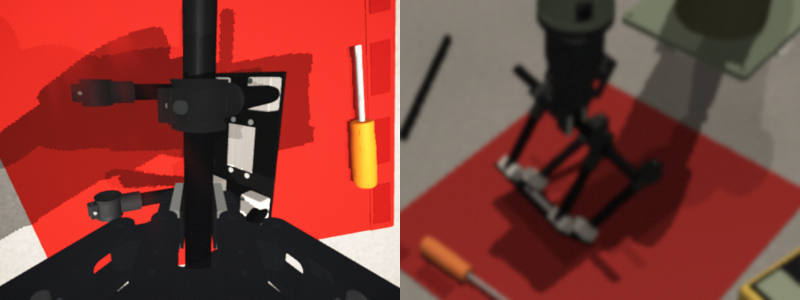

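The gear is swinging about its edge as planned: the plate stays at the same spot and the empty sleeves are off the mat. The contact force is small. I'll carry on along the arc.

Call:
jog_arm([
  [[-0.07,0.62,0,0,1],[-0.12,1.23,0,0,1],[-0.14,1.85,0,0,1],[-0.15,2.47,0,0,1],[-0.13,3.09,0,0,1],[-0.09,3.7,0,0,1],[-0.02,4.32,0,0,1],[0.06,4.93,0,0,1],[0.16,5.54,0,0,1],[0.29,6.14,0,0,1],[0.44,6.75,0,0,1],[0.6,7.34,0,0,1],[0.79,7.93,0,0,1],[1.0,8.51,0,0,1],[1.23,9.08,0,0,1],[1.48,9.65,0,0,1],[1.48,9.65,0,0,1]],
])

```text
t: 5.17
position: [635.2, 66.2, 317.6]
eef_rot: [0.551, 0.443, -0.551, 0.443]
wrist_force: [1.5, -0.9, 1.5]
opening: 0.181
```

Run:
```python
from h import *
print(T().round(3)[:3,3]); s=ctrl.observe(); print(s['opening'],s['wrist_force'],s['moment'],s['joint_pos'].round(2))
```

```text
[635.188  66.233 317.566]
0.1806893779935744 [ 1.47535534 -0.87125685  1.53927746] [-0.09240842 -0.12375327 -0.02385161] [-0.27  0.93  0.28  1.34 -0.28  0.91 -0.15]
```

Call:
jog_arm([
  [[0.13,0.28,0,0,1],[0.27,0.56,0,0,1],[0.41,0.83,0,0,1],[0.55,1.1,0,0,1],[0.7,1.37,0,0,1],[0.86,1.64,0,0,1],[1.02,1.91,0,0,1],[1.19,2.17,0,0,1],[1.36,2.43,0,0,1],[1.53,2.68,0,0,1],[1.71,2.93,0,0,1],[1.89,3.18,0,0,1],[2.08,3.43,0,0,1],[2.27,3.67,0,0,1],[2.46,3.91,0,0,1],[2.66,4.15,0,0,1],[2.8,4.32,0,0,1],[2.8,4.32,0,0,1]],
])

```text
t: 6.67
position: [676.7, 57.2, 289.7]
eef_rot: [-0.551, -0.443, 0.551, -0.443]
wrist_force: [0.0, -0.8, -1.6]
opening: 0.178
```

Run:
```python
from h import *
print(T().round(3)[:3,3]); s=ctrl.observe(); print(s['opening'],s['wrist_force'],s['moment'],s['joint_pos'].round(2))
i,c,w=cam('wrist');j,c,w=cam('scene')
cv2.imwrite('pics/a3.png',np.hstack([cv2.resize(i,(400,300)),cv2.resize(j[140:290,220:420],(400,300))]))
```

```text
[676.744  57.153 289.684]
0.17835427732189046 [ 0.04200053 -0.75936455 -1.58470969] [-0.06609802  0.05406785  0.02568342] [-0.24  1.03  0.27  1.18 -0.28  0.98 -0.15]
```

View pics/a3.png

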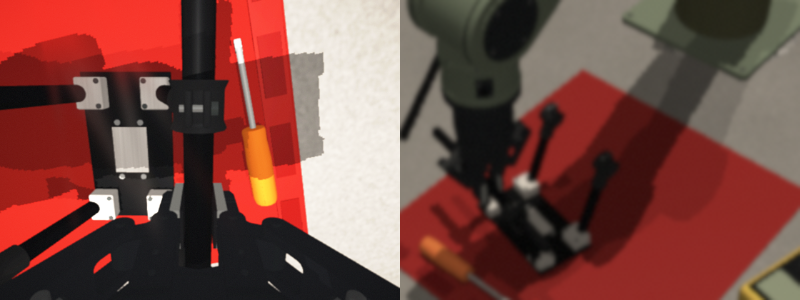

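Call:
jog_arm([
  [[0.08,0.1,0,0,1],[0.16,0.18,0,0,1],[0.24,0.26,0,0,1],[0.32,0.32,0,0,1],[0.32,0.32,0,0,1],[0.32,0.32,0,0,1]],
])

```text
t: 7.27
position: [679.7, 56.6, 287.2]
eef_rot: [0.551, 0.443, -0.551, 0.443]
wrist_force: [-2.0, 0.4, 3.4]
opening: 0.182
```

Run:
```python
from h import *
print(T().round(3)[:3,3]); s=ctrl.observe(); print(s['opening'],s['wrist_force'],s['moment'])
```

```text
[679.711  56.589 287.174]
0.1817990691711037 [-1.98333244  0.41269806  3.38340901] [0.1015758  0.43208067 0.03139159]
```

Call:
jog_arm([
  [[0,0,0,0,0.55],[0,0,0,0,0.5],[0,0,0,0,0.4],[0,0,0,0,0.2],[0,0,0,0,0.1],[0,0,0,0,0.1],[-1,0,0,0,0.1],[-3,0,0,0,0.1],[-6,0,0,0,0.1],[-9,0,0,0,0],[-12,-3,0,0,-0.5],[-12,-7,2,0,-1],[-12,-11,4,0,-1],[-12,-14,6,0,-1],[-12,-16,6,0,-1],[-12,-16,6,0,-1],[-12,-16,6,0,-1]],
])

```text
t: 8.68
position: [509.8, 32.4, 408.2]
eef_rot: [0.552, 0.443, -0.551, 0.443]
wrist_force: [0.6, 0.3, 0.3]
opening: 1.0
```

Run:
```python
from h import *
import pickle
i,c,w=cam('wrist'); cv2.imwrite('pics/w4.png',i); pickle.dump((c,w),open('w4.pkl','wb'))
j,c2,w2=cam('top'); cv2.imwrite('pics/top4.png',j)
print(T().round(3)); print(ctrl.observe()['joint_pos'].round(2))
n=np.array([.977,-.214,0]);y=np.array([.214,.977,0]);sk=np.array([679.7,57,132])
for a in(0,-150):
  for b in(-132,-72,-48,0,48,72,132): print(a,b,proj(c,w,sk+a*n+b*y).round(1))
```

```text
[[ 1.00000e-03  9.77000e-01 -2.15000e-01  5.11158e+02]
 [ 0.00000e+00 -2.15000e-01 -9.77000e-01  3.25660e+01]
 [-1.00000e+00  1.00000e-03 -0.00000e+00  4.07486e+02]
 [ 0.00000e+00  0.00000e+00  0.00000e+00  1.00000e+00]]
[-0.29  0.63  0.3   1.71 -0.24  0.83 -0.1 ]
0 -132 [474.1 294.9]
0 -72 [486.7 225.2]
0 -48 [492.3 194.7]
0 0 [504.3 128.5]
0 48 [517.8  54.5]
0 72 [525.2  14.1]
0 132 [545.7 -98.8]
-150 -132 [290.4 295.2]
-150 -72 [291.2 225.5]
-150 -48 [291.5 195. ]
-150 0 [292.2 128.8]
-150 48 [293.   54.7]
-150 72 [293.5  14.3]
-150 132 [294.7 -98.6]
```

View pics/w4.png

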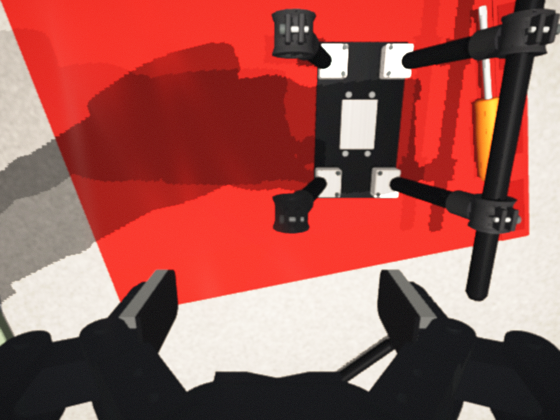

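The gear is upright. The empty sleeves are at about (295,34) and (292,213), within 1–2 mm of the prediction made from the skid grip. Next I'll go above the near end of the loose tube.

Call:
jog_arm([
  [[0,-3.6,37.2,0.85,-1],[0,-3.6,37.2,0.85,-1],[0,-3.6,37.2,0.85,-1],[0,-3.6,37.2,0.85,-1],[0,-3.6,37.2,0.85,-1],[0,-3.6,37.2,0.85,-1],[0,-3.6,37.2,0.85,-1],[0,-3.6,37.2,0.85,-1],[5,-3.6,37.2,0.85,-1],[10.8,-3.6,37.2,0.85,-1],[10.8,-3.6,37.2,0.85,-1],[10.8,-3.6,37.2,0.85,-1],[10.8,-3.6,37.2,0.85,-1],[10.8,-3.6,37.2,0.85,-1],[10.8,-3.6,37.2,0.85,-1]],
])

```text
t: 10.03
position: [396.0, -322.9, 300.9]
eef_rot: [0.685, 0.176, -0.684, 0.177]
wrist_force: [-0.2, -0.3, 0.1]
opening: 0.997
```

Run:
```python
from h import *
import pickle
i,c,w=cam('wrist'); cv2.imwrite('pics/w5.png',i); pickle.dump((c,w),open('w5.pkl','wb'))
print(T().round(3)); print(ctrl.observe()['joint_pos'].round(2))
m=np.array([490.5,-269.7,8]);d=np.array([.875,.483,0])
for k in(-132,-108,0,132): print(k,proj(c,w,m+k*d).round(1))
```

```text
[[ 2.00000e-03  4.84000e-01 -8.75000e-01  3.95926e+02]
 [-2.00000e-03 -8.75000e-01 -4.84000e-01 -3.22843e+02]
 [-1.00000e+00  2.00000e-03 -1.00000e-03  3.00749e+02]
 [ 0.00000e+00  0.00000e+00  0.00000e+00  1.00000e+00]]
[ 0.43  0.81  0.36  1.85 -0.49  0.58  0.04]
-132 [274.7 232.9]
-108 [274.7 204.8]
0 [274.5  58.8]
132 [ 274.2 -178.1]
```

View pics/w5.png

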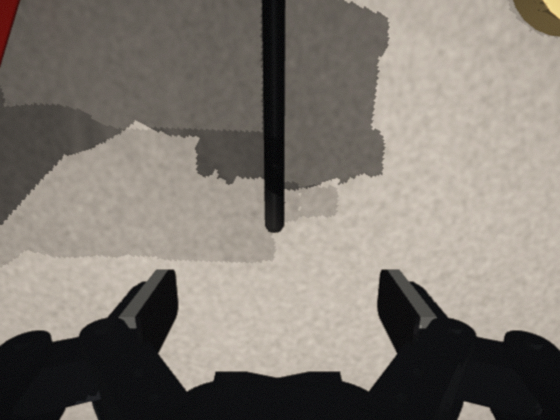

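The tube end is at (274.5,232), exactly as predicted. I'll descend and grip it.

Call:
jog_arm([
  [[4,0,0,0,-1],[8,0,0,0,-1],[11,0,0,0,-1],[12,0,0,0,-0.5],[12.4,0,0,0,0],[12.4,0,0,0,0.3],[12.4,0,0,0,0.4],[12.4,0,0,0,1],[12.4,0,0,0,1],[12.4,0,0,0,1],[12.4,0,0,0,1]],
], squeeze=60)

```text
t: 11.0
position: [395.6, -323.2, 176.4]
eef_rot: [0.685, 0.176, -0.684, 0.177]
wrist_force: [-0.7, 1.2, 16.0]
opening: 0.159
```

Run:
```python
from h import *
print(T().round(3)); s=ctrl.observe(); print(s['opening'],s['wrist_force'],s['moment'])
```

```text
[[ 2.00000e-03  4.83000e-01 -8.76000e-01  3.95575e+02]
 [-1.00000e-03 -8.76000e-01 -4.83000e-01 -3.23250e+02]
 [-1.00000e+00  2.00000e-03 -1.00000e-03  1.76392e+02]
 [ 0.00000e+00  0.00000e+00  0.00000e+00  1.00000e+00]]
0.15884700941855676 [-0.74149408  1.17985653 16.01903815] [0.373414   0.14606663 0.11505669]
```

Call:
jog_arm([
  [[-2,0,0,0,1],[-5,0,0,0,1],[-9,0,0,0,1],[-13,0,0,0,1],[-16.4,0,0,0,1],[-16.4,-0.7,-1.6,-0.1,1],[-16.4,-1.4,-3.2,-0.2,1],[-16.4,-2.1,-4.8,-0.3,1],[-16.4,-2.8,-6.4,-0.4,1],[-16.4,-3.5,-8.0,-0.5,1],[-16.4,-4.1,-9.7,-0.6,1],[-16.4,-4.1,-9.7,-0.7,1],[-16.4,-4.1,-9.7,-0.8,1],[-16.4,-4.1,-9.7,-0.851,1],[-16.4,-4.1,-9.7,-0.851,1],[-16.4,-4.1,-9.7,-0.851,1]],
])

```text
t: 12.33
position: [460.2, -240.4, 339.5]
eef_rot: [0.552, 0.442, -0.551, 0.443]
wrist_force: [0.1, 0.6, -0.7]
opening: 0.159
```

Run:
```python
from h import *
import pickle
i,c,w=cam('wrist'); cv2.imwrite('pics/w6.png',cv2.resize(i,(800,600))); pickle.dump((c,w),open('w6.pkl','wb'))
t=T();print(t.round(4)); s=ctrl.observe(); print(s['opening'],s['joint_pos'].round(2))
g=t[:3,3]+t[:3,0]*168.4; a=-t[:3,2]
for k in(0,24,60,120,180,240.4): print('tube',k,(g+k*a).round(1),(proj(c,w,g+k*a)*800/560).round(1))
for k in(-72,-48,48,72): print('sl',k,(proj(c,w,np.array([533.1,89.2,133])+k*np.array([.2143,.9768,0]))*800/560).round(1))
```

```text
[[ 4.000000e-04  9.762000e-01 -2.168000e-01  4.602618e+02]
 [-4.000000e-04 -2.168000e-01 -9.762000e-01 -2.404024e+02]
 [-1.000000e+00  4.000000e-04  3.000000e-04  3.393840e+02]
 [ 0.000000e+00  0.000000e+00  0.000000e+00  1.000000e+00]]
0.15464025411065274 [ 0.31  0.73  0.21  1.78 -0.23  0.66  0.42]
tube 0 [ 460.3 -240.5  171. ] [396.9 395. ]
tube 24 [ 465.5 -217.   171. ] [397.  323.1]
tube 60 [ 473.3 -181.9  171. ] [397.2 202.1]
tube 120 [ 486.3 -123.3  170.9] [397.5 -45.4]
tube 180 [499.3 -64.7 170.9] [ 397.9 -374.6]
tube 240.4 [512.4  -5.8 170.9] [ 398.4 -837.4]
sl -72 [ 396.7 -694.5]
sl -48 [ 396.6 -860.4]
sl 48 [  395.6 -1801.9]
sl 72 [  395.3 -2145. ]
```

View pics/w6.png

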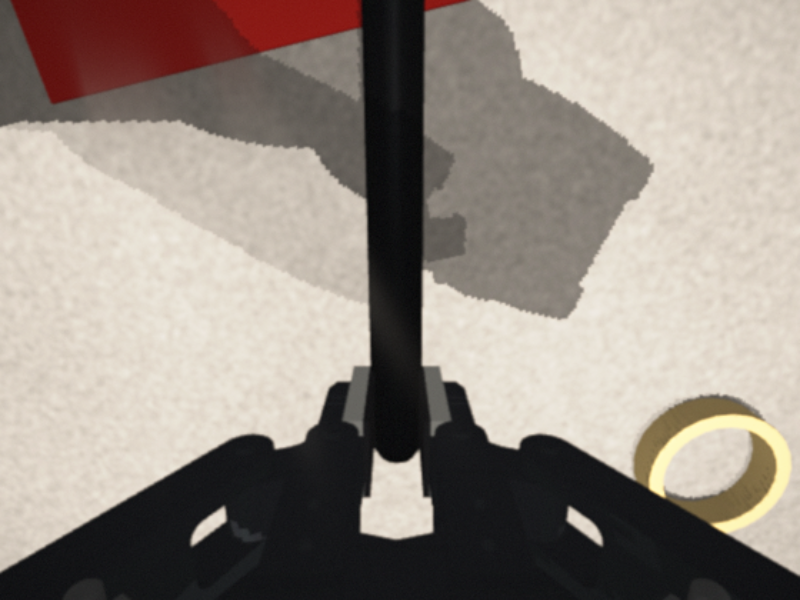

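The tube sits straight between the fingers. The wrist camera can't see the far tip, so I'll lower to insertion height with the tip about 25 mm short of the mouth and check from the fixed cameras.

Call:
jog_arm([
  [[1,0,0,0,1],[2.5,0.07,0,-0.002,1],[3.8,0.07,0,-0.002,1],[3.8,0.07,0,-0.002,1],[3.8,0.07,0,-0.002,1]],
])

```text
t: 12.8
position: [461.0, -240.5, 301.0]
eef_rot: [-0.551, -0.444, 0.551, -0.443]
wrist_force: [0.1, -0.2, -0.3]
opening: 0.155
```

Run:
```python
from h import *
import pickle
t=T();print(t.round(4)); g=t[:3,3]+t[:3,0]*168.4; a=-t[:3,2]
n=np.array([.977,-.2145,0]);y=np.array([.2145,.977,0]);sk=np.array([679.7,57,133])
out=[]
for nm,b in(('top',(205,135,355,265)),('scene',(215,120,415,293))):
    i,c,w=cam(nm); cv2.imwrite(f'pics/{nm}7.png',i); pickle.dump((c,w),open(nm+'7.pkl','wb'))
    x0,y0,x1,y1=b; f=400/(x1-x0); out.append(cv2.resize(i[y0:y1,x0:x1],(400,346),interpolation=2))
    P=lambda p:((proj(c,w,p)-[x0,y0])*f).round(1)
    print(nm,'tube60',P(g+60*a),'tip',P(g+240.4*a),'sl',[P(sk-150*n+k*y) for k in(-72,-48,48,72)],'skid ends',P(sk-132*y),P(sk+132*y))
cv2.imwrite('pics/c7.png',np.hstack(out))
```

```text
[[-8.000000e-04  9.769000e-01 -2.136000e-01  4.610127e+02]
 [ 0.000000e+00 -2.136000e-01 -9.769000e-01 -2.405222e+02]
 [-1.000000e+00 -8.000000e-04  1.000000e-04  3.010305e+02]
 [ 0.000000e+00  0.000000e+00  0.000000e+00  1.000000e+00]]
top tube60 [406.5 287.4] tip [208.3 249.6] sl [array([181. , 244.2]), array([155. , 239.2]), array([ 51.7, 219.4]), array([ 26. , 214.5])] skid ends [276.   98.5] [-1.  47.8]
scene tube60 [74.5 78.9] tip [142.9 140.9] sl [array([153.3, 150.1]), array([163.5, 159.4]), array([206.8, 198.6]), array([218.2, 209. ])] skid ends [ 41.6 170.5] [155.2 291. ]
```

View pics/c7.png

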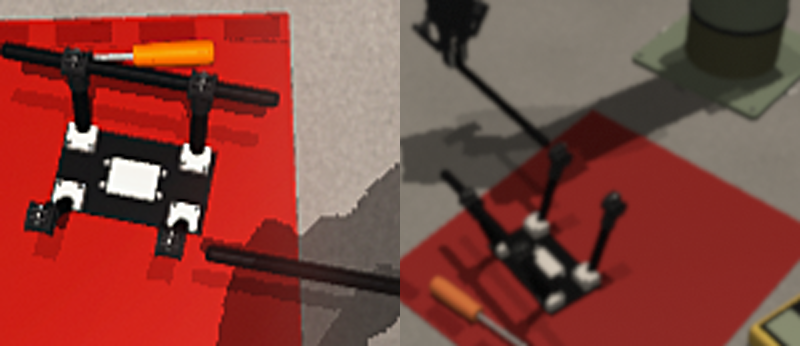

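The top view shows the tube tip at (206,250) and the right sleeve at (168,241), in line with predictions to about 1 px. The scene view also lines up with the sleeve. I'll start the tube into the first sleeve.

Call:
jog_arm([
  [[-0.04,0,-0.5,0,1],[-0.04,0,-1.0,0,1],[-0.04,0,-1.5,0,1],[-0.04,0,-1.9,0,1],[-0.04,0,-2.2,0,1],[-0.04,0,-2.5,0,1],[-0.04,0,-2.8,0,1],[-0.04,0,-3.1,0,1],[-0.04,0,-3.4,0,1],[-0.04,0,-3.7,0,1],[-0.04,0,-4.0,0,1],[-0.04,0,-4.0,0,1]],
])

```text
t: 13.9
position: [469.7, -200.8, 301.3]
eef_rot: [0.55, 0.444, -0.55, 0.444]
wrist_force: [1.7, 0.2, -0.9]
opening: 0.152
```

```bash
cat > ck.py <<'E'
from h import *
def run(tag):
    t=T(); s=ctrl.observe(); print(t[:3,3].round(2),'n',(t[:3,3]@[.977,-.2145,0]).round(2),'yaw',np.degrees(np.arctan2(t[1,1],t[0,1])).round(2)); print(s['opening'].round(3),s['wrist_force'].round(2),s['moment'].round(2),s['t'])
    i,c,w=cam('top'); cv2.imwrite(f'pics/top_{tag}.png',i)
    # gear shift in top image against top7: white plate patch template
    r=cv2.imread('pics/top7.png'); tp=r[180:222,222:288]
    m=cv2.matchTemplate(i[165:240,205:305],tp,cv2.TM_SQDIFF)
    _,_,l,_=cv2.minMaxLoc(m); x,y=l
    q=lambda a,b,c:0.5*(a-c)/(a-2*b+c)
    print('gear px shift',x-17+q(m[y,x-1],m[y,x],m[y,x+1]),y-15+q(m[y-1,x],m[y,x],m[y+1,x]),'(1px~2.5mm)')
E
python3 -c "import ck;ck.run('8')"
```

```text
[ 469.74 -200.83  301.3 ] n 502.01 yaw -12.23Traceback (most recent call last):
  File "<string>", line 1, in <module>
    import ck;ck.run('8')
              ~~~~~~^^^^^
  File "ck.py", line 3, in run
    t=T(); s=ctrl.observe(); print(t[:3,3].round(2),'n',(t[:3,3]@[.977,-.2145,0]).round(2),'yaw',np.degrees(np.arctan2(t[1,1],t[0,1])).round(2)); print(s['opening'].round(3),s['wrist_force'].round(2),s['moment'].round(2),s['t'])
                                                                                                                                                        ^^^^^^^^^^^^^^^^^^
AttributeError: 'float' object has no attribute 'round'
```

```bash
sed -i "s/s\['opening'\].round(3)/s['opening']/" ck.py; python3 -c "import ck;ck.run('8')"
```

```text
[ 469.74 -200.83  301.3 ] n 502.01 yaw -12.23
0.15249777558837288 [ 1.67  0.16 -0.92] [ 0.05 -0.07 -0.09] 13.9
gear px shift -0.0020195039 -0.0054555475 (1px~2.5mm)
```

Call:
jog_arm([
  [[0,0.03,-0.5,0,1],[0,0.03,-1.0,0,1],[0,0.03,-1.6,0,1],[0,0.03,-2.2,0,1],[0,0.03,-2.8,0,1],[0,0.03,-3.4,0,1],[0,0.03,-4.0,0,1],[0,0.03,-4.6,0,1],[0,0.03,-5.2,0,1],[0,0.03,-5.8,0,1],[0,0.03,-6.4,0,1],[0,0.03,-7.0,0,1],[0,0.03,-7.6,0,1],[0,0.03,-8.2,0,1],[0,0.03,-8.8,0,1],[0,0.03,-9.4,0,1],[0,0.03,-9.4,0,1]],
])

```text
t: 15.37
position: [490.1, -108.4, 301.3]
eef_rot: [0.55, 0.444, -0.55, 0.444]
wrist_force: [0.2, 1.1, -1.2]
opening: 0.157
```

```bash
python3 -c "import ck;ck.run('9')"
```

```text
[ 490.11 -108.35  301.28] n 502.08 yaw -12.18
0.1567604896579888 [ 0.19  1.08 -1.2 ] [-0.01 -0.01  0.02] 15.3667
gear px shift -0.0013046371 -0.039221264 (1px~2.5mm)
```

Call:
jog_arm([
  [[0,0,-0.4,0,1],[0,0,-0.7,0,1],[0,0,-1.0,0,1],[0,0,-1.3,0,1],[0,0,-1.6,0,1],[0,0,-1.9,0,1],[0,0,-2.2,0,1],[0,0,-2.5,0,1],[0,0,-2.5,0,1]],
])

```text
t: 16.17
position: [495.3, -84.6, 301.3]
eef_rot: [0.55, 0.444, -0.55, 0.444]
wrist_force: [1.1, 0.5, -1.1]
opening: 0.155
```

```bash
python3 -c "import ck;ck.run('10')"
```

```text
[495.28 -84.57 301.29] n 502.03 yaw -12.23
0.154512619338081 [ 1.13  0.54 -1.13] [ 0.04 -0.09 -0.07] 16.1667
gear px shift -0.0037795557 -0.040683568 (1px~2.5mm)
```

Call:
jog_arm([
  [[0,0,-0.5,0,1],[0,0,-1.1,0,1],[0,0,-1.7,0,1],[0,0,-2.3,0,1],[0,0,-2.9,0,1],[0,0,-3.5,0,1],[0,0,-4.1,0,1],[0,0,-4.7,0,1],[0,0,-5.3,0,1],[0,0,-5.8,0,1],[0,0,-6.2,0,1],[0,0,-6.6,0,1],[0,0,-6.9,0,1],[0,0,-6.9,0,1],[0,0,-6.9,0,1]],
])

```text
t: 17.47
position: [509.8, -17.8, 301.3]
eef_rot: [-0.55, -0.444, 0.551, -0.444]
wrist_force: [-0.3, -0.5, -0.6]
opening: 0.158
```

Run:
```python
import ck; ck.run('11')
from h import *
import pickle
t=T(); g=t[:3,3]+t[:3,0]*168.4; a=-t[:3,2]
i,c,w=cam('wrist'); j,c2,w2=cam('top'); 
print('wrist tip',(proj(c,w,g+240.4*a)*400/560).round(1),'back',(proj(c,w,g-23.6*a)*400/560).round(1))
n=np.array([.977,-.2145,0]);y=np.array([.2145,.977,0]);sk=np.array([679.7,57,133])
P=lambda p:((proj(c2,w2,p)-[185,135])*400/130).round(1)
for k in(-132,-72,72,132):print(k,'emptyside',P(sk-150*n+k*y),'skid',P(sk+k*y))
cv2.imwrite('pics/c11.png',np.hstack([cv2.resize(i,(400,300)),cv2.resize(j[135:233,185:315],(400,300),interpolation=2)]))
```

```text
[509.77 -17.79 301.32] n 501.86 yaw -12.26
0.15824417610340444 [-0.35 -0.45 -0.58] [ 0.03 -0.07 -0.02] 17.4667
gear px shift -0.100015275 -0.118477456 (1px~2.5mm)
wrist tip [ 199.1 -419.4] back [198.5 230. ]
-132 emptyside [345.8 296.2] skid [380.  113.7]
-72 emptyside [270.4 281.8] skid [306.6 100.3]
72 emptyside [ 91.6 247.5] skid [132.2  68.3]
132 emptyside [ 17.9 233.4] skid [60.3 55.2]
```

View pics/c11.png

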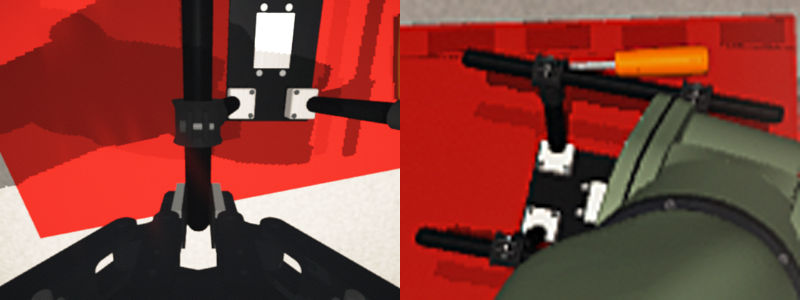

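The tube is through both sleeves: its left tip is at (16,238) in the right panel, and its back end in the wrist view is where predicted. I'll use the last view for a closer measurement of the overhangs.

Run:
```python
from h import *
t=T(); g=t[:3,3]+t[:3,0]*168.4; a=-t[:3,2]
i,c,w=cam('wrist'); j,c2,w2=cam('top')
n=np.array([.977,-.2145,0]);y=np.array([.2145,.977,0]);sk=np.array([679.7,57,133]);sm=sk-150*n
A=cv2.resize(j[145:225,185:245],None,fx=7,fy=7,interpolation=cv2.INTER_CUBIC)   # 420x560
B=cv2.resize(i[120:345,205:355],None,fx=2.4,fy=2.4,interpolation=cv2.INTER_CUBIC)[:540]
C=np.zeros((560,420+B.shape[1],3),np.uint8); C[:A.shape[0],:420]=A; C[:B.shape[0],420:]=B
for k in(48,60,72,132):
    print(k,'top empty',((proj(c2,w2,sm+k*y)-[185,145])*7).round(1),'skid',((proj(c2,w2,sk+k*y)-[185,145])*7).round(1))
for k in(-132,-72,-48):
    print(k,'wrist',((proj(c,w,sm+k*y)-[205,120])*2.4+[420,0]).round(1), ((proj(c,w,sm+k*y+[0,0,15])-[205,120])*2.4+[420,0]).round(1))
cv2.imwrite('pics/c12.png',C); print(C.shape)
# darkness profile along the two axes (top view), step 2 mm: grey value along the axis line
G=cv2.cvtColor(j,6).astype(np.float32); R_=j[:,:,2].astype(np.float32)
for nm,o in(('empty',sm),('skid',sk)):
    ks=np.arange(116,146,2); p=np.array([proj(c2,w2,o+k*y) for k in ks],np.float32)
    v=np.min([cv2.remap(R_,p[:,0]-0,p[:,1]+dy,1).ravel() for dy in(-1,0,1,2)],0); print(nm,dict(zip(ks.tolist(),v.round().astype(int).tolist())))
```

```text
48 top empty [275.7 506. ] skid [366.4  97.5]
60 top empty [242.  499.5] skid [333.6  91.5]
72 top empty [208.4 493.1] skid [300.7  85.4]
132 top empty [ 40.8 461. ] skid [137.3  55.5]
-132 wrist [594.1 479. ] [594.2 528.1]
-72 wrist [594.9 181. ] [595.1 203.3]
-48 wrist [595.3  41. ] [595.5  48. ]
(560, 780, 3)
empty {116: 1, 118: 4, 120: 6, 122: 7, 124: 4, 126: 4, 128: 2, 130: 4, 132: 1, 134: 5, 136: 149, 138: 189, 140: 186, 142: 186, 144: 184}
skid {116: 1, 118: 1, 120: 2, 122: 2, 124: 2, 126: 2, 128: 1, 130: 13, 132: 85, 134: 169, 136: 144, 138: 154, 140: 142, 142: 137, 144: 144}
```

View pics/c12.png

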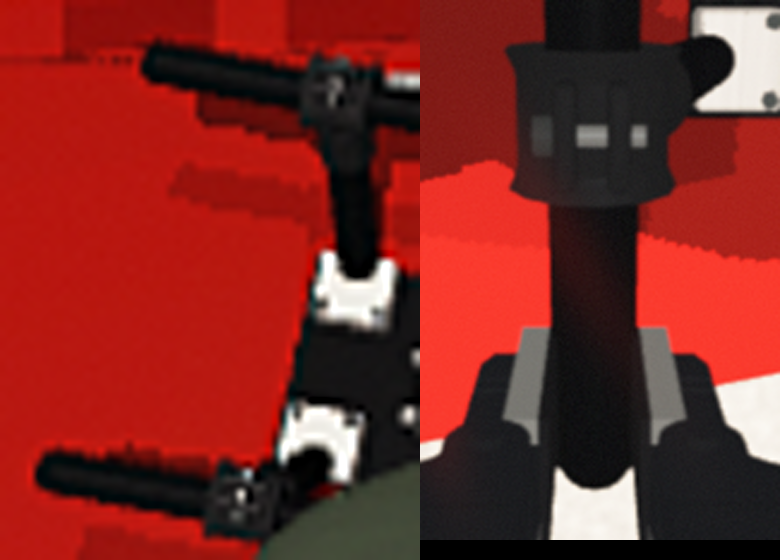

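The last view shows the left overhang about 61–63 mm on the tube against about 59 mm on the fitted skid. The wrist view shows the rear overhang about 2 mm short. I'll ease the tube back about 2 mm.

Call:
jog_arm([
  [[0,0,0.06,0,1],[0,0,0.12,0,1],[0,0,0.18,0,1],[0,0,0.22,0,1],[0,0,0.22,0,1],[0,0,0.22,0,1],[0,0,0.22,0,1],[0,0,0.22,0,1]],
])

```text
t: 18.38
position: [509.3, -19.9, 301.3]
eef_rot: [-0.551, -0.444, 0.551, -0.444]
wrist_force: [-0.4, -0.5, -1.1]
opening: 0.155
```

Run:
```python
import ck; ck.run('13')
from h import *
j,c2,w2=cam('top')
n=np.array([.977,-.2145,0]);y=np.array([.2145,.977,0]);sk=np.array([679.7,57,133]);sm=sk-150*n
R_=j[:,:,2].astype(np.float32)
for nm,o in(('empty',sm),('skid',sk)):
    ks=np.arange(126,142,1); p=np.array([proj(c2,w2,o+k*y) for k in ks],np.float32)
    v=np.min([cv2.remap(R_,p[:,0],p[:,1]+dy,1).ravel() for dy in(-1,0,1,2)],0); print(nm,dict(zip(ks.tolist(),v.round().astype(int).tolist())))
    print(np.interp(85,v[:10],ks[:10]))
```

```text
[509.32 -19.94 301.29] n 501.89 yaw -12.26
0.15480309834492365 [-0.43 -0.48 -1.13] [-0.04 -0.03 -0.04] 18.3833
gear px shift -0.10134171 -0.118863665 (1px~2.5mm)
empty {126: 3, 127: 5, 128: 5, 129: 0, 130: 0, 131: 0, 132: 31, 133: 95, 134: 165, 135: 181, 136: 187, 137: 188, 138: 187, 139: 186, 140: 186, 141: 186}
132.8488815142576
skid {126: 2, 127: 3, 128: 1, 129: 5, 130: 13, 131: 19, 132: 85, 133: 153, 134: 169, 135: 156, 136: 144, 137: 150, 138: 154, 139: 154, 140: 142, 141: 128}
132.00206635288714
```

```bash
python3 -c "
from station import ctrl
print(ctrl.job_done()); s=ctrl.observe(); print(s['t'],s['position'],s['wrist_force'])"
```

```text
the job is handed in; nothing more can be done
None
the job is handed in; nothing more can be done
```

The gear is upright on its belly plate and the loose tube is through both empty sleeves. I handed the job in at 18.4 s with the tube still gripped at 60 N and held still.

**Righting the gear:** I gripped the fitted skid at 20 N, swung the gear about its plate edge and let it down until it touched at about 3 N. It then stood on its own.

**Fitting the tube:** I gripped the tube near one end, fed it through the sleeves one after the other, and then eased it back 2 mm to centre it.

**Last checks:**
- **Centring:** in the top view, the left end of the tube sticks out within about 1 mm of the fitted skid's end. I measured the rear end only before the 2 mm correction, when it was about 2 mm short, and did not look at it again.
- **Forces:** the wrist readings I took stayed at or below about 16 N, and below about 2 N while the tube went in.
- **Gear position:** it shifted only about 0.4 mm during the insertion.
- **Other things on the bench:** I did not touch them. The pictures taken on the way showed nothing out of place, but I made no separate final check of each one.

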